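# Set up the tilting column stand and hold it upright

### The job

Make the small tilting stand ready for a column: slide the steel sleeve over the top of its shaft until it rests on the shoulder, then flip the folded prop leg out over the top so that it swings all the way down; the stand will then tip over towards its leg. Finally take hold of the bare end of the shaft above the sleeve, bring the stand upright and keep holding it there: finish while still holding it. Leave the other things on the bench where they are.

Things in the scene. Friction and masses are not known exactly. Their poses are not given: they have to be found in the camera images.
- sleeve_center (a point): plain steel sleeve (tube open at both ends) standing upright on the bench: outside 40 mm, bore 19 mm, 46 mm tall, 0.1 kg. The point is its centre, half-way up; z along its bore. It is one of three small things that swap places
- shaft_foot (a point): bare steel shaft standing up from the stand's frame stub: 14 mm thick, 75 mm long with a tapered tip. The point is its foot, at the centre of the flat shoulder (36 mm across) on which the sleeve comes to rest; z up along the shaft, x along the tilt hinge's line, y towards the side of the prop leg. Upright, the shoulder is 115 mm above the bench; the sleeve when home leaves the top 29 mm of the shaft bare
- shaft_tip (a point): the top end of the shaft, 75 mm from the shoulder along the shaft; axes as the shaft's
- tilt_hinge (a point): middle of the hinge on which the frame tilts, 30 mm above the bench, 85 mm below the shoulder; x is the hinge line, y points level to the side of the prop leg. The stand's grey base plate (110 x 160 mm, 12 mm thick, centred under this point, long side along y) is fixed to the bench
- frame (a joint): tilt of the frame (with shaft and leg) about the tilt hinge, rad: 0 is upright, positive tips towards the prop leg. Stops at -0.07 (where it rests by its weight while the leg is folded) and +0.17 (where it rests, tipped, once the leg is down). The hinge is free: with the leg down the frame tips to +0.17 by itself unless held; about 0.4 to 1.2 N at the shaft top brings it upright
- leg (a joint): swing of the prop leg about its hinge on the frame, rad: 0 is folded up, leaning 15 degrees inward past its top centre; 0.26 points straight up along the shaft's direction; 2.55 is fully down and out (stop). It stays put near the top (slight friction); pushed well past top centre (from about 0.6) it falls by its own weight all the way down and stays there
- leg_hinge (a point): the prop leg's hinge on the frame, 65 mm to the +y side of the shaft's axis and 30 mm below the shoulder; hinge line along x, axes as the shaft's. Two lugs, 29 mm across in x, carry it
- leg_foot (a point): middle of the leg's rubber foot, a 16 mm thick cylinder 22 mm long lying along the hinge line, 85 mm from leg_hinge; the leg is a 12 x 10 mm bar, 0.18 kg. Folded, the foot is about 167 mm above the bench and 43 mm to the side of the shaft's axis. It can be pinched at its two flat ends (22 mm apart) from above and swung over the top; the foot turns freely between the fingers about the hinge line
- weight: bystander: solid steel balance weight, 42 mm across, 56 mm tall with a small knob on top, no hole; one of three small things that swap places; origin under its centre
- jar: bystander: small closed glass jar with brass lid, 44 mm across, 55 mm tall; one of three small things that swap places; origin under its centre
- penpot: bystander: glass pot with pens, 76 mm across, 140 mm tall; origin under its centre
- tipbox: bystander: box of pipette tips, 89 x 124 mm, 52 mm tall; origin under its centre
- marker: bystander: black marker lying on the bench, 110 mm long, 14 mm thick; origin at the underside of its middle
- tubecan: bystander: open white tray, 100 x 150 x 50 mm, with an orange block in it; origin under its centre
Things that resemble listed ones, but are neither listed nor needed, are in the scene too. Leave any blue look-alike of the part that bears shaft_foot alone.

How it is judged:
On the way, in this order (a step that is already met when the one before it is completed fails the run):
1. the sleeve is on the shaft, resting on the shoulder (z of sleeve_center in the frame of shaft_foot between 0.018 and 0.028 m and x of sleeve_center in the frame of shaft_foot between -0.006 and 0.006 m and y of sleeve_center in the frame of shaft_foot between -0.006 and 0.006 m), for 0.2 s.
2. the prop leg has been flipped over and is fully down (value of joint leg above 2.45 rad), for 0.2 s.
At the end, for the whole second after the job is handed in: The sleeve sits on the shoulder (centre 18 to 28 mm above it, within 6 mm of the shaft's axis), the leg is fully down (over 2.45 rad), and the frame is still and upright within 0.05 rad, off both of its stops, held by the fingers touching the shaft (more than 0.15 N) (all of step 1 and value of joint leg above 2.45 rad and value of joint frame between -0.05 and 0.05 rad and velocity of joint frame between -0.1 and 0.1 rad/s and contact force between the fingers and frame_c0 above 0.15 N); the arm keeps its last pose, push and grip.
It fails at once if one of the other things is pushed away (more than 40 mm) (distance of any of weight, jar, penpot, tipbox, marker, tubecan from where it was at the start of the episode above 0.04 m).
It also fails if it takes over 64 s, if anything falls off the work surface, if the arm or the gripper's body presses on something with over 40 N, if the wrist force passes 120 N, or if a joint passes its speed limit or range.

### The arm

A 6-joint arm with a two-finger parallel gripper is mounted at the origin on the work surface. World frame = base frame: x ahead of the robot, y to its left, z up, the work surface at z = 0. Lengths are in m, angles in rad, forces in N, time in s.
With the tool pointing down it reaches from about 0.35 to 0.925 m from the base axis. Payload 6.4 kg.
Tool frame: the origin (TCP) lies on the front face of the gripper's body, between the roots of the fingers; the fingertips stand 97 mm ahead of it and the grasp point (between the pads) lies 78 mm ahead of it; z points along the fingers, y is the line along which they close (so a half turn about z gives the same grasp; the last joint's range is limited). The gripper opens to 94 mm and grips with 3 to 60 N. Pads are 16 mm wide; open, the fingers measure 119 mm over their backs; the gripper's body (75 mm by 177 mm) begins 78 mm behind the grasp point.
Start: joints at [-1.307, 0.245, 1.558, -0, 1.339, -0.174], TCP at [0.276, -0.589, 0.303] pointing down, gripper open.
Joint ranges: [-3.13, 3.13], [-1.02, 2.26], [0.13, 2.54], [-0.95, 4.09], [0.21, 2.88], [-2.74, 2.74]. Speed limits (rad/s): [2.57, 2.57, 3.14, 3.14, 3.14, 3.14].

### API

Orientations are given as a unit quaternion [x, y, z, w].
In Python, from bench import r gives the robot as it stands.
- The arm moves only by the tool servo_tool, never from a script. Its argument "commands" is a list of rows, each a list of 3 entries, a list of its own where there are three numbers: the shift along the tool's x, y, z in m, then the turn, a rotation vector about the tool's x, y, z in rad, then the opening, from 0 (shut) to 1 (fully open). A call has 1 to 12 rows; each row shifts and turns the commanded pose from where the row before left it, along the tool's axes as they then stand; what a row does not reach is not made up. A row lasts 1/10 s, in which the tool goes at most 50 mm and 8.59 degrees, less where a joint would pass 70% of its speed; a pose out of reach is approached as far as the arm can. A call is refused whole if a number of a shift passes 0.05 or a number of a turn 0.15, either way. A call with a gripper value outside its range is refused whole. The fingers move at their own pace and stop on an object; "grip_force" is the grip in N (left out, the last holds). Time passes only in rows, so rows that do not move let the fingers close. It gives the time, the measured TCP pose, the force, the opening and the grip force at its end, in the units of the state.
- r.read_state(): the state, without advancing time (a new reading comes with each control period).
- r.camera(name): name is "scene" or "top"; returns the picture (400x640x3 uint8, red, green, blue); there is no depth.
- r.camera_params(name): a dict with "fx", "fy", "cx", "cy" (pixels), "k1" (the pictures are not rectified: a ray, as slopes to the right and down, at radius r is drawn at 1 + k1 r^2 times it, then the intrinsics apply), "cam_to_world" (4x4, takes a point from camera to world coordinates). Camera axes: x right, y down, z forward; pixel columns grow to the right and rows downward; lengths in m; the calibration is good to about 2 mm. A picture is of the moment at which its call begins. camera_params takes no time and is no camera call.
- r.finish_job(): hands the job in; it is judged then, once.
The state is a dict: "time": time; "joint_positions": joint angles; "qvel": joint speeds; "joint_efforts": joint torques, N m; "eef_pos": TCP position; "orientation": TCP orientation; "contact_force": force on the tool from outside, world axes, zero at the start; "moment": the same for the moment, N m; "finger_gap": finger opening in m; "grasp_force": force on a finger pad.
Only numpy, scipy, OpenCV 4.12 (cv2) and the standard library are available. Lean on these libraries where they do the work, as an engineer would, in place of code of your own. Each camera call takes 0.05 s, during which the arm holds its last target. There are 200 camera calls.

## Working session

There is one attempt and no reset: what is moved stays moved. The work goes in short steps, Python scripts to look and compute and a tool call to move; the robot and the scene stay as the last step left them, time stands still between calls to the robot, and variables do not carry over. Pictures are saved under pics/ and viewed, at most 10 in all, crops included, and the job is handed in when it is done.

Besides the shell and the picture viewer there is one more tool, called after "Request:" as name([rows], argument=value, ...), one row to a line, values as JSON. servo_tool: Moves the arm, as the interface text tells. Its arguments: {"type":"object","properties":{"commands":{"type":"array","items":{"type":"array"}},"grip_force":{"type":"number"}},"required":["commands"]}

```bash
mkdir -p pics
cat > h.py <<'E'
import numpy as np, cv2
from bench import r
def shot(n,f):
    im=r.camera(n); cv2.imwrite(f'pics/{f}.png',cv2.cvtColor(im,cv2.COLOR_RGB2BGR)); return im
def ray(n,u,v):
    p=r.camera_params(n); K=np.array([[p['fx'],0,p['cx']],[0,p['fy'],p['cy']],[0,0,1.]])
    q=cv2.undistortPoints(np.array([[[u,v]]],float),K,np.array([p['k1'],0,0,0.]))[0,0]
    T=np.array(p['cam_to_world']); return T[:3,3],T[:3,:3]@np.array([q[0],q[1],1])
def onz(n,u,v,z):
    o,d=ray(n,u,v); return o+d*(z-o[2])/d[2]
def proj(n,P):
    p=r.camera_params(n); T=np.linalg.inv(np.array(p['cam_to_world'])); c=T[:3,:3]@np.array(P)+T[:3,3]
    a=c[:2]/c[2]; a=a*(1+p['k1']*(a@a)); return p['fx']*a[0]+p['cx'],p['fy']*a[1]+p['cy']
def two(u1,v1,u2,v2):
    o1,d1=ray('scene',u1,v1);o2,d2=ray('top',u2,v2)
    A=np.c_[d1,-d2]; t=np.linalg.lstsq(A,o2-o1,rcond=None)[0]; a=o1+d1*t[0];b=o2+d2*t[1]
    return (a+b)/2,np.linalg.norm(a-b)
E
python3 - <<'E'
from h import *
np.set_printoptions(precision=4,suppress=True)
for n in('scene','top'):
    shot(n,n+'0'); p=r.camera_params(n); print(p['fx'],p['k1'],np.array(p['cam_to_world']))
print(r.read_state())
E
```

```text
395.64512623615764 -0.020493516799522514 [[-0.1456  0.8058 -0.574   1.0365]
 [ 0.9892  0.1278 -0.0714  0.1158]
 [ 0.0159 -0.5782 -0.8157  0.8999]
 [ 0.      0.      0.      1.    ]]
425.23593416715454 0.018095178936333327 [[ 0.1442 -0.9687  0.2021  0.2489]
 [-0.9895 -0.1422  0.0245  0.0495]
 [ 0.005  -0.2035 -0.9791  1.4249]
 [ 0.      0.      0.      1.    ]]
{'time': 0.1, 'joint_positions': array([-1.3071,  0.2457,  1.5589, -0.    ,  1.3387, -0.1741]), 'qvel': array([ 0.0006, -0.0033, -0.001 ,  0.0008,  0.0011, -0.0006]), 'joint_efforts': array([  0.0002, -41.6912, -31.5527,   0.0686,   0.0309,  -0.    ]), 'eef_pos': array([ 0.2755, -0.5883,  0.3017]), 'orientation': array([ 0.9761,  0.2172, -0.    , -0.0008]), 'contact_force': array([ 0.0651,  0.2554, -0.087 ]), 'moment': array([-0.0017,  0.0023,  0.0302]), 'grasp_force': 0.0, 'finger_gap': 0.09392178116911015}
```

View pics/scene0.png

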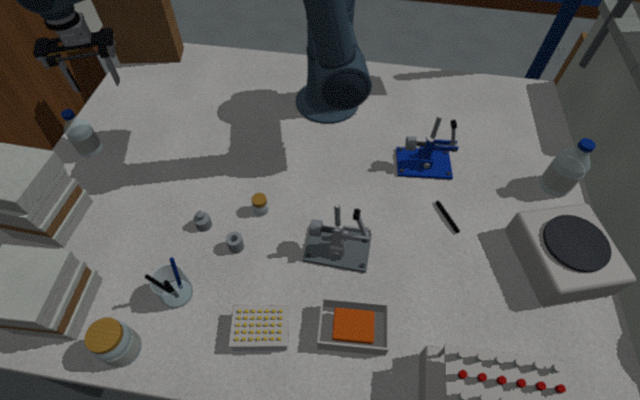

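View pics/top0.png

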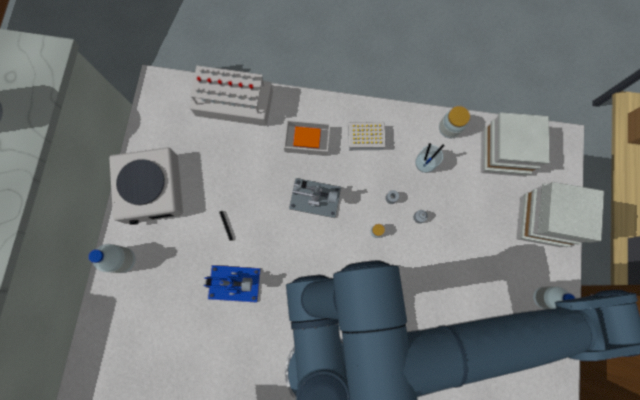

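The scene picture shows the grey stand at (337,240), its blue twin at (425,155), and small steel things at (235,242) and (202,221). In the top view the stand is at (315,197) and the small things at (393,197) and (421,216). I'll enlarge these.

Run:
```python
import cv2,numpy as np
s=cv2.imread('pics/scene0.png');t=cv2.imread('pics/top0.png')
a=cv2.resize(s[190:280,185:385],(800,360),interpolation=cv2.INTER_CUBIC)
b=cv2.resize(t[170:230,280:440],(640,240),interpolation=cv2.INTER_CUBIC)
b=cv2.copyMakeBorder(b,0,0,0,160,cv2.BORDER_CONSTANT)
cv2.imwrite('pics/c1.png',np.vstack([a,b]))
```

```text
(no output)
```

View pics/c1.png

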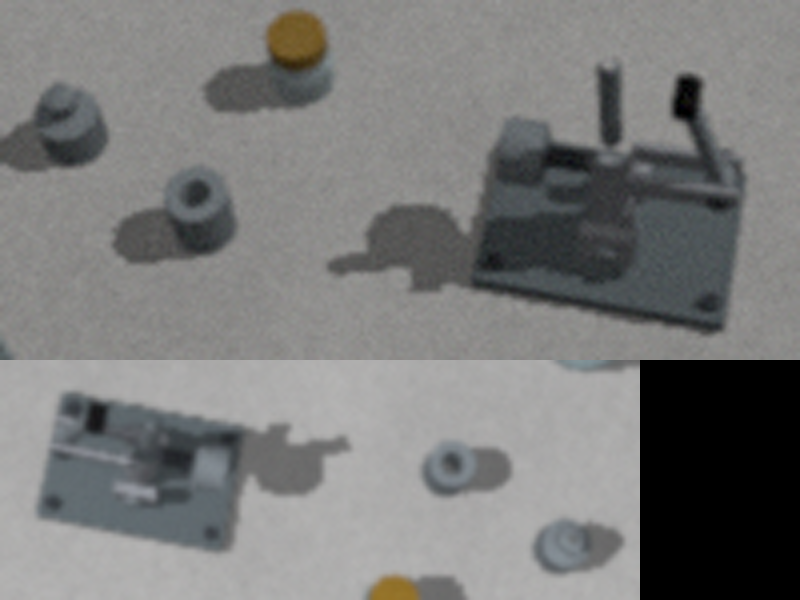

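The crop shows the sleeve (open bore) at scene ≈(234,238) and top ≈(393,196). The shaft tip is at scene ≈(337,206), the black foot at scene ≈(356,214) and top ≈(304,184). The four plate corners show in the top view.

Run:
```python
from h import *
np.set_printoptions(precision=4,suppress=True)
S=lambda x,y:((x+.5)/4-.5+185,(y+.5)/4-.5+190)
T=lambda x,y:((x+.5)/4-.5+280,(y-360+.5)/4-.5+170)
c=[onz('top',*T(*q),.012)[:2] for q in [(62,392),(243,428),(228,550),(38,515)]]
c=np.array(c);print(c, [np.linalg.norm(c[i]-c[i-1]) for i in range(4)])
m=c.mean(0);d=(c[0]+c[3]-c[1]-c[2]);d/=np.linalg.norm(d);print('centre',m,'ydir',d,np.degrees(np.arctan2(d[1],d[0])))
print('sleeve top', onz('scene',*S(197,191),.046),onz('top',*T(453,463),.046), two(*S(197,191),*T(453,463)))
print('foot',two(*S(688,97),*T(96,418)))
th=-.07
tip=lambda th,h: np.r_[m+d*np.sin(th)*h,.03+np.cos(th)*h]
for h in(85,160):
  P=tip(th,h/1000);print(h,P,[ (np.array(proj(n,P))) for n in('scene','top')])
print('scene tip pix',S(609,65), 'foot',S(612,143))
for n in ('scene','top'): print(n, proj(n,[*m,.012]))
```

```text
[[0.6074 0.1786]
 [0.5985 0.0207]
 [0.492  0.0191]
 [0.4984 0.182 ]] [np.float64(0.10901585332105213), np.float64(0.15813753159717212), np.float64(0.10648948547329663), np.float64(0.16304165744829477)]
centre [0.5491 0.1001] ydir [0.0476 0.9989] 87.2730030278958
sleeve top [ 0.5847 -0.152   0.046 ] [ 0.5858 -0.1551  0.046 ] (array([ 0.5852, -0.1534,  0.0467]), np.float64(0.0031785284975920608))
foot (array([0.5509, 0.1365, 0.1699]), np.float64(0.0020248484699186484))
85 [0.5488 0.0942 0.1148] [array([336.0296, 223.6654]), array([316.9899, 190.8198])]
160 [0.5486 0.0889 0.1896] [array([335.3315, 205.1531]), array([318.7003, 185.5022])]
scene tip pix (336.875, 205.875) foot (337.625, 225.375)
scene (np.float64(336.3602821039962), np.float64(245.3674642288445))
top (np.float64(315.2877902746474), np.float64(197.31428588094826))
```

```bash
cat >> h.py <<'E'
from scipy.spatial.transform import Rotation as Ro
def goal(yaw,tilt=0.):
    # tool down, tool y along world angle yaw (rad); tilt: tip of shaft leaning angle about hinge x axis (stand frame, + to leg)
    y=np.array([np.cos(yaw),np.sin(yaw),0]);z=np.array([0,0,-1.]);x=np.cross(y,z)
    return Ro.from_rotvec(-tilt*y)*Ro.from_matrix(np.c_[x,y,z])
def plan(grasp,R,N,off=.078):
    "constant row (shift, turn) reaching with the grasp point `grasp`"
    s=r.read_state();R0=Ro.from_quat(s['orientation']);P=np.array(grasp)-off*R.as_matrix()[:,2]
    d=(R0.inv()*R).as_rotvec();p=R0.inv().apply(P-s['eef_pos'])
    w=d/N;M=sum(Ro.from_rotvec(k*w).as_matrix() for k in range(N))
    print('N',N,'shift',np.round(np.linalg.solve(M,p),4),'turn',np.round(w,4),'total',np.round(p,4),np.round(d,3))
E
python3 - <<'E'
from h import *
plan([.585,-.1535,.155],goal(np.radians(-2)),18)
E
```

```text
N 18 shift [0.0312 0.0001 0.0038] turn [-0.0001 -0.0001 -0.061 ] total [ 0.4647 -0.2625  0.0692] [-1.000e-03 -1.000e-03 -1.098e+00]
```

Request:
servo_tool([
  [[0.0312,0,0.0038],[0,0,-0.061],1],
  [[0.0312,0,0.0038],[0,0,-0.061],1],
  [[0.0312,0,0.0038],[0,0,-0.061],1],
  [[0.0312,0,0.0038],[0,0,-0.061],1],
  [[0.0312,0,0.0038],[0,0,-0.061],1],
  [[0.0312,0,0.0038],[0,0,-0.061],1],
  [[0.0312,0,0.0038],[0,0,-0.061],1],
  [[0.0312,0,0.0038],[0,0,-0.061],1],
  [[0.0312,0,0.0038],[0,0,-0.061],1],
  [[0.0312,0,0.0038],[0,0,-0.061],0.8],
  [[0.0312,0,0.0038],[0,0,-0.061],0.7],
  [[0.0312,0,0.0038],[0,0,-0.061],0.65],
])

```text
time: 1.3
eef_pos: [0.538, -0.3317, 0.2563]
orientation: [0.833, 0.553, -0.0, -0.0]
contact_force: [0.4, 0.7, -0.7]
finger_gap: 0.0735
grasp_force: 0.0
```

Request:
servo_tool([
  [[0.0312,0,0.0038],[0,0,-0.061],0.65],
  [[0.0312,0,0.0038],[0,0,-0.061],0.65],
  [[0.0312,0,0.0038],[0,0,-0.061],0.65],
  [[0.0312,0,0.0038],[0,0,-0.061],0.65],
  [[0.0312,0,0.0038],[0,0,-0.061],0.65],
  [[0.0312,0,0.0038],[0,0,-0.061],0.65],
  [[0,0,0],[0,0,0],0.65],
  [[0,0,0],[0,0,0],0.65],
])

```text
time: 2.1
eef_pos: [0.5833, -0.1522, 0.2339]
orientation: [0.719, 0.695, -0.0, -0.0]
contact_force: [-0.4, -0.7, 0.5]
finger_gap: 0.0611
grasp_force: 0.0
```

Run:
```python
from h import *
plan([.585,-.1535,.035],goal(np.radians(-2)),6)
s=shot('scene','scene1');t=shot('top','top1')
a=cv2.resize(s[150:270,180:340],(800,600),interpolation=cv2.INTER_CUBIC)
cv2.imwrite('pics/c2.png',a[:,:,::-1])
```

```text
N 6 shift [-0.0002  0.0003  0.0201] turn [-0.0001  0.      0.0001] total [-0.0013  0.0019  0.1209] [-0.001  0.     0.   ]
```

View pics/c2.png

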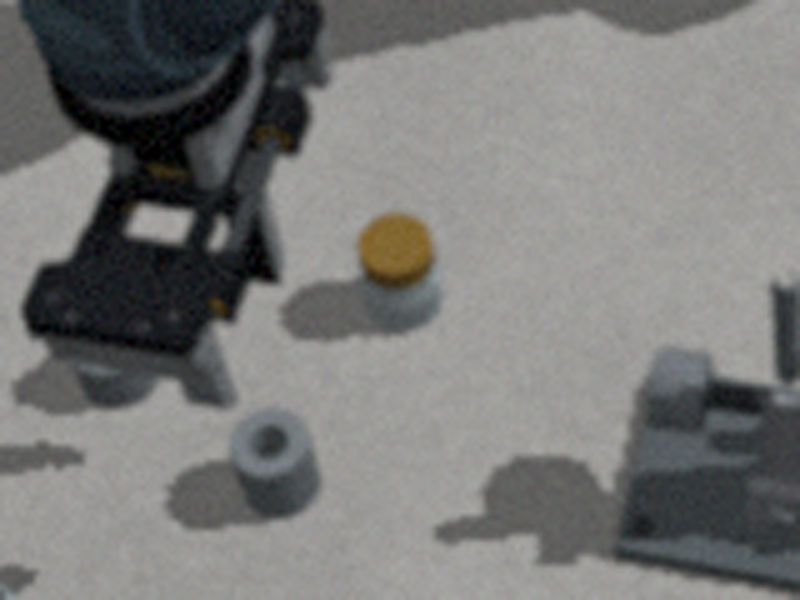

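The sleeve's top stands at crop (270,442), which is scene (234,238), the same as before. The front finger hangs next to it and clear of it. I'll go down and grip.

Request:
servo_tool([
  [[-0.0013,0.0019,0.02],[0,0,0],0.65],
  [[0,0,0.025],[0,0,0],0.65],
  [[0,0,0.025],[0,0,0],0.65],
  [[0,0,0.025],[0,0,0],0.65],
  [[0,0,0.016],[0,0,0],0.65],
  [[0,0,0.01],[0,0,0],0.65],
  [[0,0,0],[0,0,0],0.5],
  [[0,0,0],[0,0,0],0.3],
  [[0,0,0],[0,0,0],0.3],
  [[0,0,0],[0,0,0],0.3],
  [[0,0,0],[0,0,0],0.3],
], grip_force=15)

```text
time: 3.3
eef_pos: [0.586, -0.1542, 0.1146]
orientation: [0.719, 0.695, 0.0, 0.001]
contact_force: [0.8, 0.1, 3.1]
finger_gap: 0.0392
grasp_force: 15.0
```

Request:
servo_tool([
  [[0,0,0],[0,0,0],0.3],
  [[0,0,-0.03],[0,0,0],0.3],
  [[0,0,-0.04],[0,0,0],0.3],
  [[0,0,-0.04],[0,0,0],0.3],
  [[0,0,-0.04],[0,0,0],0.3],
  [[0,0,-0.04],[0,0,0],0.3],
  [[0,0,-0.03],[0,0,0],0.3],
  [[0,0,0],[0,0,0],0.3],
])

```text
time: 4.1
eef_pos: [0.5867, -0.1543, 0.3386]
orientation: [0.719, 0.695, 0.002, 0.004]
contact_force: [0.1, 0.4, -0.4]
finger_gap: 0.0392
grasp_force: 15.0
```

Run:
```python
from h import *
print(r.read_state()['finger_gap'],r.read_state()['eef_pos'])
# above tip (leaning -0.07), grasp pt 11+... sleeve centre 12mm below grasp pt
t=-.07;d=np.array([-np.sin(np.radians(-2)),np.cos(np.radians(-2)),0]);c=np.array([.5500,.102,.03])
ax=d*np.sin(t)+np.array([0,0,np.cos(t)])
plan(c+ax*(.160+.023+.012+.02),goal(np.radians(-2),t),10)
```

```text
0.03915653597631984 [ 0.58670447 -0.15434912  0.33860343]
N 10 shift [ 0.0234 -0.0046  0.0023] turn [0.0009 0.0073 0.    ] total [ 0.2345 -0.0457  0.0151] [0.009 0.073 0.   ]
```

Request:
servo_tool([
  [[0.0234,-0.0046,0.0013],[0.001,0.0073,0],0.3],
  [[0.0234,-0.0046,0.0013],[0.001,0.0073,0],0.3],
  [[0.0234,-0.0046,0.0013],[0.001,0.0073,0],0.3],
  [[0.0234,-0.0046,0.0013],[0.001,0.0073,0],0.3],
  [[0.0234,-0.0046,0.0013],[0.001,0.0073,0],0.3],
  [[0.0234,-0.0046,0.0023],[0.001,0.0073,0],0.3],
  [[0.0234,-0.0046,0.0023],[0.001,0.0073,0],0.3],
  [[0.0234,-0.0046,0.0023],[0.001,0.0073,0],0.3],
  [[0.0234,-0.0046,0.0023],[0.001,0.0073,0],0.3],
  [[0.0234,-0.0046,0.0023],[0.001,0.0073,0],0.3],
  [[0,0,0],[0,0,0],0.3],
  [[0,0,0],[0,0,0],0.3],
])

```text
time: 5.3
eef_pos: [0.5468, 0.0822, 0.3214]
orientation: [0.719, 0.694, 0.022, -0.03]
contact_force: [0.6, -1.7, 0.3]
finger_gap: 0.0394
grasp_force: 15.0
```

Run:
```python
from h import *
t=-.07;d=np.array([-np.sin(np.radians(-2)),np.cos(np.radians(-2)),0]);c=np.array([.5500,.102,.03])
ax=d*np.sin(t)+np.array([0,0,np.cos(t)])
plan(c+ax*(.160+.023+.012+.02),goal(np.radians(-2),t),1)
s=shot('scene','scene2');tt=shot('top','top2')
a=cv2.resize(s[140:240,290:390],(600,600),interpolation=cv2.INTER_CUBIC)
b=cv2.resize(tt[160:220,290:350],(200,200),interpolation=cv2.INTER_CUBIC)
o=np.zeros((600,800,3),np.uint8);o[:,:600]=a;o[:200,600:]=b
cv2.imwrite('pics/c3.png',o[:,:,::-1])
e=r.read_state();R=Ro.from_quat(e['orientation'])
for off in(.0686,.0916,.1146): # sleeve top, centre, bottom
  P=e['eef_pos']+off*R.as_matrix()[:,2]; print(P,(np.array(proj('scene',P))-[290,140])*6)
for h in(.085,.16): print((np.array(proj('scene',c+ax*h))-[290,140])*6)
```

```text
N 1 shift [-0.0005  0.0025 -0.0009] turn [-0.0127 -0.0025  0.0002] total [-0.0005  0.0025 -0.0009] [-0.013 -0.003  0.   ]
[0.5466928  0.08640718 0.25377621] [274.24154729 279.33503492]
[0.54649047 0.08808565 0.23083843] [275.92577255 319.10188665]
[0.54628814 0.08976411 0.20790064] [277.53466405 357.11461895]
[280.71472932 504.78350954]
[276.81242323 393.96446893]
```

View pics/c3.png

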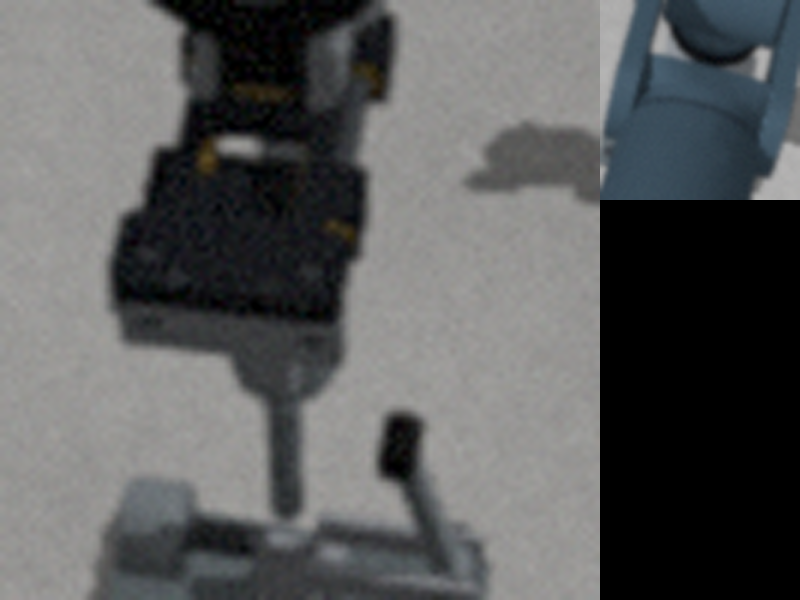

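The sleeve hangs above the shaft tip, its bottom rim centred near crop x≈289, with the shaft centred near x≈285. I'll measure both from row profiles.

Run:
```python
from h import *
g=cv2.cvtColor(cv2.imread('pics/scene2.png'),cv2.COLOR_BGR2GRAY).astype(float)
for v in range(195,226):
  print(v,*g[v,325:355].astype(int))
e=r.read_state();R=Ro.from_quat(e['orientation']).as_matrix();P=e['eef_pos']+.1146*R[:,2]
a=np.linspace(0,6.283,60);q=np.array([proj('scene',P+.02*(R[:,0]*np.cos(t)+R[:,1]*np.sin(t))) for t in a]);print(q.min(0),q.max(0))
```

```text
195 57 62 58 62 64 62 59 54 56 59 63 61 59 65 56 58 56 56 61 63 63 74 117 145 151 153 156 152 155 149
196 56 57 63 61 57 60 58 62 57 61 61 63 57 62 53 47 34 41 43 53 57 73 114 141 152 153 149 152 150 151
197 57 54 55 56 61 56 65 63 64 63 58 60 60 59 50 52 42 41 49 58 58 70 109 140 153 152 151 151 153 153
198 77 80 70 65 58 58 54 66 61 56 61 60 59 58 60 67 51 49 54 59 54 72 107 144 153 151 151 155 148 152
199 140 127 114 90 60 62 56 58 58 62 56 57 54 60 61 60 62 60 58 61 51 69 117 150 153 156 154 152 153 151
200 152 152 143 107 68 55 62 60 59 59 57 62 62 69 71 61 56 64 57 64 59 87 127 149 155 153 156 151 159 155
201 153 153 147 123 75 54 55 62 64 58 60 57 61 73 87 74 65 67 71 74 84 116 141 155 153 156 154 158 150 152
202 154 155 153 136 95 67 55 56 61 59 61 59 62 84 84 72 65 69 81 80 114 141 154 154 155 154 151 153 156 151
203 152 153 154 148 119 69 57 60 60 65 59 60 61 74 83 75 66 67 74 99 124 148 154 154 147 153 150 152 153 158
204 154 151 154 146 132 96 68 60 51 54 56 57 61 80 84 63 63 71 91 121 140 147 149 153 154 155 152 159 159 152
205 152 150 152 150 148 127 107 82 67 55 50 58 
[... 1780 characters left out ...]
 155 152 151 150 156 154 155 153 154 151 135 124
221 151 148 152 154 153 152 149 155 150 129 77 53 49 56 64 104 142 152 158 155 152 153 154 156 152 153 150 153 153 145
222 156 152 154 154 155 154 147 149 148 127 83 55 43 49 59 101 141 152 147 153 152 151 152 153 157 154 151 153 158 154
223 150 154 155 155 155 150 151 150 149 131 80 56 55 54 58 102 144 153 154 151 150 154 155 158 156 155 148 152 153 156
224 146 152 158 157 158 152 150 154 152 131 92 56 46 49 61 105 144 154 152 144 152 151 147 155 151 145 154 156 154 150
225 119 126 134 146 147 149 148 155 152 141 105 70 51 59 84 122 145 148 134 132 134 140 144 142 144 145 148 146 148 151
[326.93034533 191.99975115] [345.60078338 207.23879805]
```

Request:
servo_tool([
  [[-0.0015,0.0025,0],[-0.0127,-0.0025,0],0.3],
  [[0,0,0.005],[0,0,0],0.3],
  [[0,0,0.005],[0,0,0],0.3],
  [[0,0,0.005],[0,0,0],0.3],
  [[0,0,0.005],[0,0,0],0.3],
  [[0,0,0.005],[0,0,0],0.3],
  [[0,0,0],[0,0,0],0.3],
])

```text
time: 6.1
eef_pos: [0.5496, 0.0824, 0.297]
orientation: [0.719, 0.694, 0.026, -0.024]
contact_force: [-0.5, 0.0, -1.1]
finger_gap: 0.0392
grasp_force: 15.0
```

Run:
```python
from h import *
print(r.read_state()['contact_force'],r.read_state()['moment'])
t=-.07;d=np.array([-np.sin(np.radians(-2)),np.cos(np.radians(-2)),0]);c=np.array([.5500,.102,.03])
ax=d*np.sin(t)+np.array([0,0,np.cos(t)])
plan(c+ax*(.085+.0366),goal(np.radians(-2),t),1)
s=shot('scene','scene3')
a=cv2.resize(s[140:240,290:390],(600,600),interpolation=cv2.INTER_CUBIC)
cv2.imwrite('pics/c4.png',a[:,:,::-1])
```

```text
[-0.45388639  0.04683578 -1.11798213] [-0.06460146 -0.01417584  0.02081407]
N 1 shift [ 0.0008 -0.0003  0.0681] turn [ 0.0009 -0.0006 -0.0004] total [ 0.0008 -0.0003  0.0681] [ 0.001 -0.001 -0.   ]
```

View pics/c4.png

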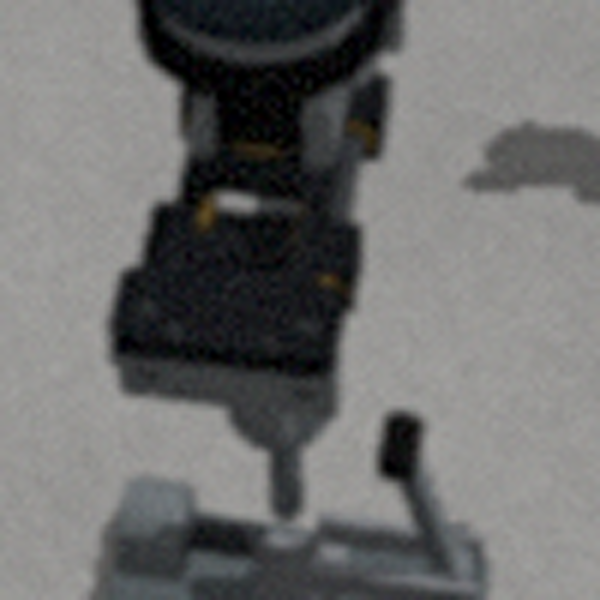

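The sleeve now covers the tip with no force, and the shaft hasn't moved. I'll keep going down.

Request:
servo_tool([
  [[0,0,0.008],[0,0,0],0.3],
  [[0,0,0.01],[0,0,0],0.3],
  [[0,0,0.01],[0,0,0],0.3],
  [[0,0,0.01],[0,0,0],0.3],
  [[0,0,0.01],[0,0,0],0.3],
  [[0,0,0],[0,0,0],0.3],
])

```text
time: 6.75
eef_pos: [0.5493, 0.0858, 0.248]
orientation: [0.719, 0.694, 0.025, -0.025]
contact_force: [-0.3, -0.4, -0.2]
finger_gap: 0.0394
grasp_force: 15.0
```

Request:
servo_tool([
  [[0,0,0.008],[0,0,0],0.3],
  [[0,0,0.006],[0,0,0],0.3],
  [[0,0,0.003],[0,0,0],0.3],
  [[0,0,0],[0,0,0],0.3],
])

```text
time: 7.15
eef_pos: [0.5501, 0.0869, 0.2327]
orientation: [0.719, 0.694, 0.026, -0.024]
contact_force: [-0.3, 0.8, -0.9]
finger_gap: 0.0393
grasp_force: 15.0
```

Request:
servo_tool([
  [[0,0,0],[0,0,0],0.5],
  [[0,0,0],[0,0,0],0.65],
  [[0,0,0],[0,0,0],0.65],
  [[0,0,-0.02],[0,0,0],0.65],
  [[0,0,-0.035],[0,0,0],0.65],
  [[0,0,-0.035],[0,0,0],0.65],
  [[0,0,-0.03],[0,0,0],0.65],
  [[0,0,0],[0,0,0],0.65],
])

```text
time: 7.95
eef_pos: [0.5514, 0.0782, 0.3586]
orientation: [0.719, 0.694, 0.03, -0.02]
contact_force: [-0.3, 0.5, 0.3]
finger_gap: 0.0609
grasp_force: 0.0
```

Run:
```python
from h import *
s=shot('scene','scene4')
a=cv2.resize(s[140:240,290:390],(600,600),interpolation=cv2.INTER_CUBIC)
cv2.imwrite('pics/c5.png',a[:,:,::-1])
t=-.07;d=np.array([-np.sin(np.radians(-2)),np.cos(np.radians(-2)),0]);c=np.array([.5500,.1035,.03])
ax=d*np.sin(t)+np.array([0,0,np.cos(t)]);per=d*np.cos(t)-np.array([0,0,np.sin(t)])
f=c+ax*(.055+.085*np.cos(.262))+per*(.065-.085*np.sin(.262));print(f,(np.array(proj('scene',f))-[290,140])*6, ax)
print('sleeve top',(np.array(proj('scene',c+ax*(.085+.046)))-[290,140])*6)
plan(f,goal(np.radians(-2)),1)
```

```text
[0.55116179 0.13676925 0.16976994] [397.63056181 443.95738816] [-0.00244097 -0.06990024  0.997551  ]
sleeve top [282.38180732 439.1426915 ]
N 1 shift [ 0.0507 -0.0023  0.1115] turn [ 0.008  -0.0702 -0.0005] total [ 0.0507 -0.0023  0.1115] [ 0.008 -0.07  -0.   ]
```

View pics/c5.png

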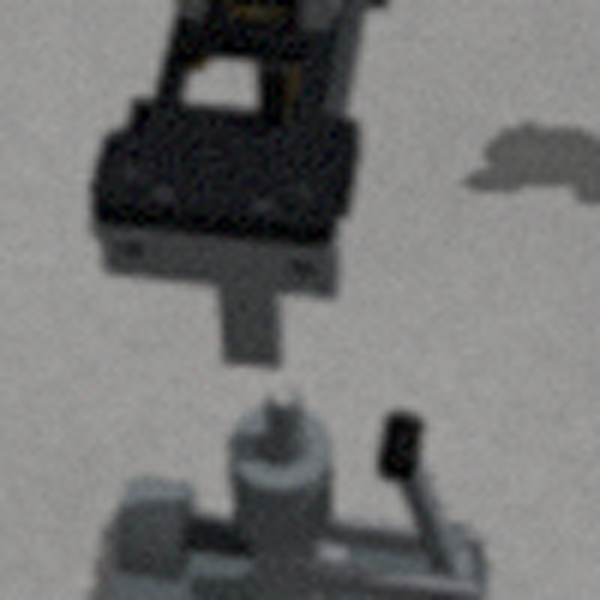

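The sleeve sits home: its top ring is at crop (281,442) against (282,439) expected. The black foot is at crop (401,446) against (398,444) expected. Next I'll hover over the foot.

Request:
servo_tool([
  [[0.027,-0.001,0.01],[0,0,0],0.55],
  [[0.027,-0.0015,0.021],[0,0,0],0.55],
  [[0,0,0.03],[0,0,0],0.55],
  [[0,0,0],[0.008,-0.07,0],0.55],
  [[0,0,0],[0,0,0],0.55],
  [[0,0,0],[0,0,0],0.55],
])

```text
time: 8.6
eef_pos: [0.5492, 0.1369, 0.295]
orientation: [0.719, 0.695, -0.002, -0.003]
contact_force: [0.3, 0.2, -0.1]
finger_gap: 0.0516
grasp_force: 0.0
```

Run:
```python
from h import *
plan([.5512,.1375,.170],goal(np.radians(-2)),1)
```

```text
N 1 shift [0.0006 0.0023 0.047 ] turn [-0.0065 -0.0017  0.0002] total [0.0006 0.0023 0.047 ] [-0.007 -0.002  0.   ]
```

Request:
servo_tool([
  [[0.0006,0.0023,0.02],[-0.0065,-0.0017,0],0.55],
  [[0,0,0.015],[0,0,0],0.55],
  [[0,0,0.009],[0,0,0],0.55],
  [[0,0,0],[0,0,0],0.4],
  [[0,0,0],[0,0,0],0.2],
  [[0,0,0],[0,0,0],0.1],
  [[0,0,0],[0,0,0],0.1],
  [[0,0,0],[0,0,0],0.1],
], grip_force=8)

```text
time: 9.4
eef_pos: [0.5511, 0.1374, 0.2526]
orientation: [0.719, 0.695, -0.001, -0.0]
contact_force: [-5.3, 0.7, 4.4]
finger_gap: 0.0222
grasp_force: 8.0
```

Request:
servo_tool([
  [[0.0075,-0.0015,-0.002],[0,0,0],0.1],
  [[0.0075,0,-0.0016],[0,0,0],0.1],
  [[0.0064,0,-0.0007],[0,0,0],0.1],
  [[0.0063,0,-0.0003],[0,0,0],0.1],
  [[0.0064,0,0.0003],[0,0,0],0.1],
  [[0.0063,0,0.0007],[0,0,0],0.1],
  [[0.0062,0,0.0012],[0,0,0],0.1],
  [[0.0062,0,0.0016],[0,0,0],0.1],
  [[0,0,0],[0,0,0],0.1],
])

```text
time: 10.3
eef_pos: [0.5531, 0.1909, 0.2532]
orientation: [0.719, 0.695, 0.001, 0.002]
contact_force: [6.4, -0.7, -1.4]
finger_gap: 0.022
grasp_force: 8.0
```

Request:
servo_tool([
  [[0.006,0,0.0021],[0,0,0],0.1],
  [[0.006,0,0.0026],[0,0,0],0.1],
  [[0.0055,0,0.003],[0,0,0],0.1],
  [[0.0055,0,0.0033],[0,0,0],0.1],
  [[0.005,0,0.0038],[0,0,0],0.1],
  [[0.005,0,0.0042],[0,0,0],0.1],
  [[0,0,0],[0,0,0],0.1],
])

```text
time: 11.0
eef_pos: [0.5546, 0.2236, 0.2339]
orientation: [0.719, 0.695, 0.002, 0.002]
contact_force: [8.1, -1.0, -1.7]
finger_gap: 0.022
grasp_force: 8.0
```

Run:
```python
from h import *
s=shot('scene','scene5')
a=cv2.resize(s[140:260,290:410],(600,600),interpolation=cv2.INTER_CUBIC)
cv2.imwrite('pics/c6.png',a[:,:,::-1])
```

```text
(no output)
```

View pics/c6.png

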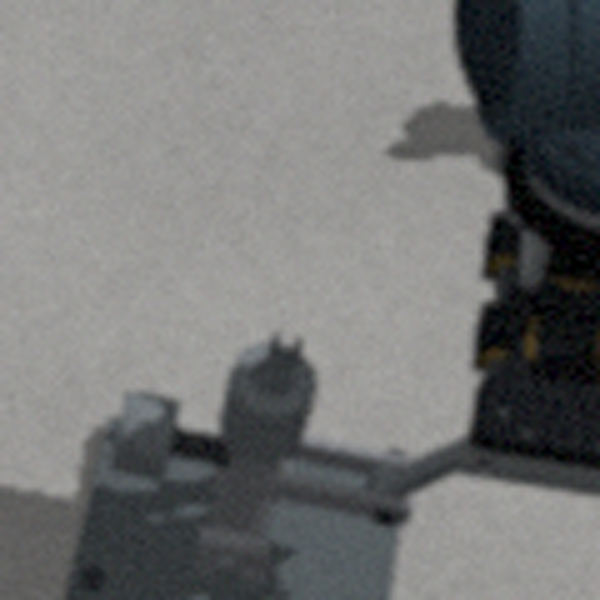

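The leg has been swung well outward: its bar runs from the lug at crop (400,470) into the gripper at (470,445). The sleeve is still home. I'll release so the leg falls.

Request:
servo_tool([
  [[0,0,0],[0,0,0],0.4],
  [[0,0,0],[0,0,0],0.6],
  [[0,0,0],[0,0,0],0.6],
  [[0,0,-0.02],[0,0,0],0.6],
  [[0,0,-0.04],[0,0,0],0.6],
  [[0,0,-0.04],[0,0,0],0.6],
  [[-0.01,0,-0.02],[0,0,0],0.6],
  [[0,0,0],[0,0,0],0.5],
  [[0,0,0],[0,0,0],0.45],
])

```text
time: 11.95
eef_pos: [0.5523, 0.2132, 0.3527]
orientation: [0.72, 0.694, -0.0, 0.0]
contact_force: [0.6, 0.3, 1.3]
finger_gap: 0.0444
grasp_force: 0.0
```

Run:
```python
from h import *
np.set_printoptions(precision=4,suppress=True)
s=shot('scene','scene6')
a=cv2.resize(s[140:260,290:410],(600,600),interpolation=cv2.INTER_CUBIC)
cv2.imwrite('pics/c7.png',a[:,:,::-1])
for t in (.17,0):
  d=np.array([-np.sin(np.radians(-2)),np.cos(np.radians(-2)),0]);c=np.array([.5500,.1035,.03])
  ax=d*np.sin(t)+np.array([0,0,np.cos(t)])
  for h in(.131,.16):print(t,h,c+ax*h,(np.array(proj('scene',c+ax*h))-[290,140])*5)
  plan(c+ax*.149,goal(np.radians(-2),t),1,.085)
```

```text
0.17 0.131 [0.5508 0.1256 0.1591] [304.4664 379.0522]
0.17 0.16 [0.5509 0.1306 0.1877] [320.8878 345.1121]
N 1 shift [-0.07    0.0021  0.091 ] turn [-0.0021 -0.1684 -0.0001] total [-0.07    0.0021  0.091 ] [-0.002 -0.168 -0.   ]
0 0.131 [0.55   0.1035 0.161 ] [255.6234 368.8251]
0 0.16 [0.55   0.1035 0.19  ] [259.5793 332.2972]
N 1 shift [-0.1096  0.0021  0.0877] turn [-0.0021  0.0016 -0.0003] total [-0.1096  0.0021  0.0877] [-0.002  0.002 -0.   ]
```

View pics/c7.png

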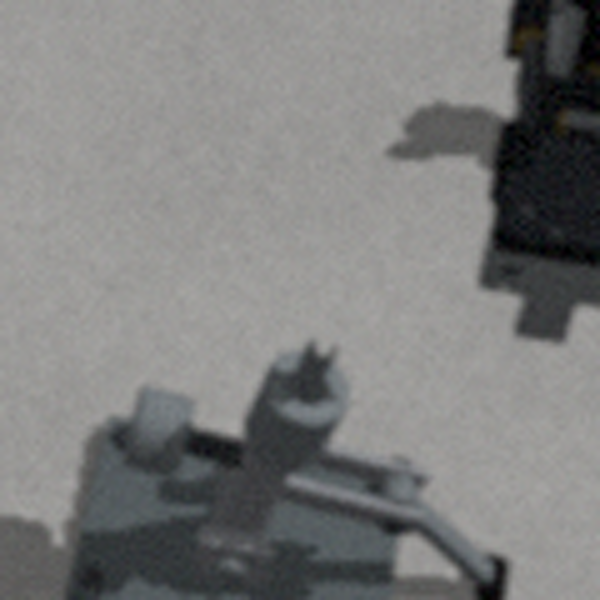

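The leg is fully down, with its foot at crop (500,575). The stand is tipped with the shaft tip at (320,350), as predicted, and the sleeve is home. Now I'll move to the shaft top.

Request:
servo_tool([
  [[-0.03,0.001,0.01],[0,0,0],0.45],
  [[-0.033,0.001,0.02],[0,-0.084,0],0.45],
  [[0,0,0.02],[0,-0.084,0],0.45],
  [[0,0,0],[0,0,0],0.45],
  [[0,0,0],[0,0,0],0.45],
])

```text
time: 12.5
eef_pos: [0.5518, 0.1489, 0.3021]
orientation: [0.717, 0.692, -0.061, 0.057]
contact_force: [0.5, -0.9, -0.2]
finger_gap: 0.0428
grasp_force: 0.0
```

Run:
```python
from h import *
t=.17
d=np.array([-np.sin(np.radians(-2)),np.cos(np.radians(-2)),0]);c=np.array([.5500,.1035,.03])
ax=d*np.sin(t)+np.array([0,0,np.cos(t)])
plan(c+ax*.149,goal(np.radians(-2),t),1,.085)
```

```text
N 1 shift [ 0.0012 -0.0002  0.0419] turn [-0.0022 -0.0021  0.0008] total [ 0.0012 -0.0002  0.0419] [-0.002 -0.002  0.001]
```

Request:
servo_tool([
  [[0.001,0,0.015],[0,0,0],0.45],
  [[0,0,0.015],[0,0,0],0.45],
  [[0,0,0.011],[0,0,0],0.45],
  [[0,0,0],[0,0,0],0.3],
  [[0,0,0],[0,0,0],0.1],
  [[0,0,0],[0,0,0],0],
  [[0,0,0],[0,0,0],0],
  [[0,0,0],[0,0,0],0],
], grip_force=15)

```text
time: 13.3
eef_pos: [0.5513, 0.1426, 0.2638]
orientation: [0.717, 0.692, -0.062, 0.058]
contact_force: [-6.4, 1.1, 4.3]
finger_gap: 0.013
grasp_force: 15.0
```

Run:
```python
from h import *
plan([.5500,.1035,.179],goal(np.radians(-2),0),8,.085)
```

```text
N 8 shift [-0.0049  0.      0.0004] turn [-0.0003  0.0212 -0.0001] total [-0.0386  0.      0.0064] [-0.003  0.17  -0.001]
```

Request:
servo_tool([
  [[-0.005,-0.001,0],[0,0.0212,0],0],
  [[-0.005,0,0],[0,0.0212,0],0],
  [[-0.005,0,0],[0,0.0212,0],0],
  [[-0.005,0,0],[0,0.0212,0],0],
  [[-0.005,0,0],[0,0.0212,0],0],
  [[-0.005,0,0],[0,0.0212,0],0],
  [[-0.005,0,0],[0,0.0212,0],0],
  [[-0.005,0,0],[0,0.0212,0],0],
  [[0,0,0],[0,0,0],0],
  [[0,0,0],[0,0,0],0],
  [[0,0,0],[0,0,0],0],
  [[0,0,0],[0,0,0],0],
])

```text
time: 14.5
eef_pos: [0.5494, 0.1021, 0.2671]
orientation: [0.72, 0.694, 0.0, -0.001]
contact_force: [-4.9, 0.6, 3.7]
finger_gap: 0.0138
grasp_force: 15.0
```

Run:
```python
from h import *
s=shot('scene','scene7')
a=cv2.resize(s[140:260,290:410],(600,600),interpolation=cv2.INTER_CUBIC)
cv2.imwrite('pics/c8.png',a[:,:,::-1])
plan([.5500,.1035,.179],goal(np.radians(-2),0),1,.085)
c=np.array([.55,.1035,.03])
for h in(.085,.131):print((np.array(proj('scene',c+[0,0,h]))-[290,140])*5)
e=r.read_state();print(e['contact_force'],e['grasp_force'],e['finger_gap'])
```

```text
N 1 shift [0.0014 0.0006 0.0031] turn [-0.0008 -0.0009 -0.0009] total [0.0014 0.0006 0.0031] [-0.001 -0.001 -0.001]
[249.76332416 422.90885101]
[255.62338341 368.82510782]
[-6.48468632  0.56841324  4.23793177] 14.999836216165932 0.013541712906738057
```

View pics/c8.png

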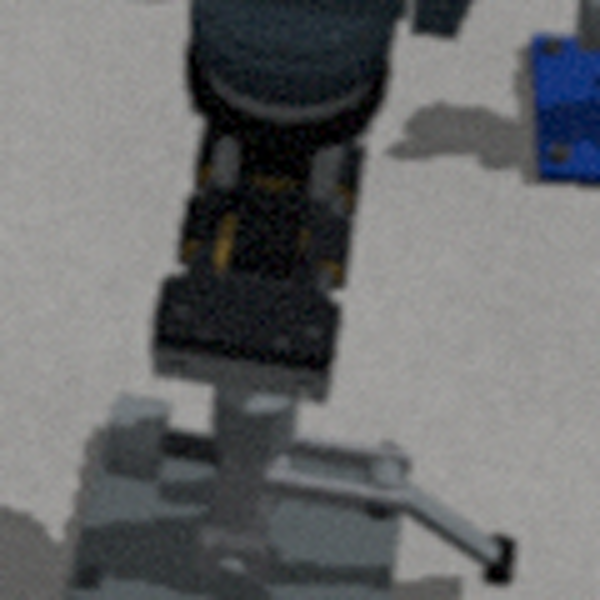

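The stand is upright, with the sleeve centred near crop x≈257 against 256 predicted for zero tilt. The leg is out and down at (500,560), and the shaft is gripped at 15 N.

```bash
python3 -c "
from bench import r
print(r.finish_job())"
```

```text
the job is handed in; nothing more can be done
None
```

I handed the job in at about 14.6 s: the sleeve is on the shoulder, the leg is fully down, and the gripper is still holding the stand upright at 15 N. The hand-in gave no verdict; these are my own readings from the last picture and arm state.

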